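Book in the tea jars, tighten loose caps and shelve them

ROBOT

A 7-joint arm with a two-finger parallel gripper is mounted at the origin on the work surface. World frame = base frame: x ahead of the robot, y to its left, z up, the work surface at z = 0. Lengths are in m, angles in rad, forces in N, time in s.
With the tool pointing down it reaches from about 0.4 to 0.75 m from the base axis. Payload 19.5 kg.
Tool frame: the origin (TCP) lies midway between the tips of the shut fingers; the grasp point (between the pads) lies r.tcp_to_grasp behind it (r.tcp_to_grasp is the distance from the TCP to the grasp point, in m); z points along the fingers, y is the line along which they close (so a half turn about z gives the same grasp; the last joint's range is limited). The gripper opens to 85 mm and grips with 20 to 120 N. Pads are 22 mm wide; open, the fingers measure 114 mm over their backs; the gripper's body (76 mm by 85 mm) begins 54 mm behind the grasp point. The pads swing forward as they close: fully open they stand 13 mm farther back than shut.
Start: joints at [-1.362, 0.707, -0.028, 1.485, 0.022, 0.951, -0.075], TCP at [0.143, 0.557, 0.231] pointing down, gripper open.
Joint ranges: [-2.71, 2.71], [-0.32, 2.16], [-1.57, 1.52], [0, 2.45], [-1.46, 4.6], [0, 2.02], [-2.83, 2.83]. Speed limits (rad/s): [1.89, 1.89, 2.57, 2.57, 3.01, 3.01, 3.01].

INTERFACE

Orientations are given as a unit quaternion [w, x, y, z].
In Python, from bench import observe, optics, finish_job, r gives the robot as it stands.
- The arm moves only by the shell command python3 -m jog 'ROWS' [FORCE]. ROWS is JSON, a list of rows, each a list of 7 numbers: the shift along the tool's x, y, z in m, then the turn, a rotation vector about the tool's x, y, z in degrees, then the gripper command: -1 is shut, 1 is fully open, values between are in proportion. A call has 1 to 20 rows; each row is the pose to reach, as a shift and turn from the pose commanded when the call began, along the tool's axes at that moment; what a row does not reach only later rows make up. A row lasts 1/8 s, in which the tool goes at most 62.5 mm and 10.7 degrees, less where a joint would pass 70% of its speed; a pose out of reach is approached as far as the arm can. A call with a gripper value outside its range is refused whole. The fingers move at their own pace and stop on an object; FORCE is the grip in N (left out, the last holds). Time passes only in rows, so rows that repeat a pose let the fingers close. It gives the time, the measured TCP pose, the force, the opening and the grip force at its end, in the units of the state.
- observe(): the state, without advancing time (a new reading comes with each control period).
- optics.get_image(name): name is "side" or "top"; returns a dict with "pixels" (480x640x3 uint8, red, green, blue), "camera_matrix" (3x3 intrinsics, pixels), "origin" and "rotation" of the camera in the world. Camera axes: x right, y up, looking along -z (the intrinsics and any distortion apply to the point x, -y, -z); pixel columns grow to the right and rows downward; lengths in m; the calibration is good to about 2 mm. A picture is of the moment at which its call begins. There is no depth.
- finish_job(): hands the job in; it is judged then, once.
Trained networks look in a picture, given as the dict that the camera call returned (one of the last four; its "shot" number tells which), for a name from the list of things; names that differ only in an ending like _2 or _b are one class to them, and where a whole thing is asked for, a point or a joint stands for the part that bears it (a point fixed in the world has none). Each returns a list of dicts, best first, with "score" (0 to 1); they miss things now and then, are a little off and sometimes report something else, mostly with a low value. They report only what shows in the picture. A call takes as long as a camera call.
- optics.silhouettes(picture, target): "mask" (480x640 bool, what is visible of it).
- optics.spot_point(picture, target): "position" ([x, y, z] in m, in the coordinates of the camera as it stood for that picture, good to about 4 mm: a listed point, or the origin of a listed thing).
The state is a dict: "time_s": time; "joint_positions": joint angles; "dq": joint speeds; "joint_torque": joint torques, N m; "ee_pos": TCP position; "ee_rot": TCP orientation; "ft_force": force on the tool from outside, world axes, zero at the start; "torque": the same for the moment, N m; "width": opening from 0.0 (shut) to 1.0 (fully open); "grasp_force": force on a finger pad.
Only numpy, scipy, OpenCV 4.12 (cv2) and the standard library are available. Lean on these libraries where they do the work, as an engineer would, in place of code of your own. Each camera call takes 0.05 s, during which the arm holds its last target. There are 200 camera calls.

TASK

First take the hand scanner, aim it steadily at the label on the carton for a full second, and lay the scanner back flat on its charging pad as it was. Then find the tea jars whose caps are loose (give each cap a gentle tug) and screw those down tight, clockwise, before their jars are lifted off the table. Stand all the jars upright on the low shelf, and leave everything else where it stands.

Things in the scene. Friction and masses are not known exactly. Their poses are not given: they have to be found in the camera images.
- jar_1: brown glass tea jar with a metal screw cap, all jars alike, 0.4 to 0.55 kg, standing on the table; origin at the centre of its underside, z up; glass 66 mm across up to z = 70 mm, then a narrower neck; the knurled cap is 54 mm across, from z = 86 to 106 mm, on the jar's axis. May be absent, as any jar
- jar_2: another such jar. Caps: a tight cap has under 2 mm of play, so tugging it straight up lifts the jar, and the jar can be carried by it. A loose cap looks the same but comes up 6 mm freely (0.3 N) before it catches and lifts the jar
- jar_3: another such jar. A loose cap is 0.7 to 1.3 rad short of tight; it closes clockwise seen from above, turning easily (about 0.04 N m) until it stops, but only while it rests down on the jar (if held up, its lug jams: press lightly); from there on the whole jar turns on the table with it, which does no harm
- jar_4: another such jar
- jar_5: another such jar
- shelf: low wooden display shelf, fixed: one board 190 mm (its x) by 460 mm (its y), top face 40 mm above the table, no rim; origin under its centre, on the table
- shelf_top (a point): centre of the shelf board's top face, axes as the shelf's
- sugar_bowl: small white open bowl, 60 mm across and 45 mm high, standing somewhere along the far half of the shelf board (its +x side); origin under its centre; leave it where it stands
- scanner: hand scanner, 0.16 kg, lying on its pad: handle bar 36 mm wide (y) and 34 mm high (z) from x = -80 to 30 mm; then a head 50 mm wide, up to 51 mm high and out to x = 72 mm; origin on its flat underside, z up, x towards the head
- eye (a point): centre of the dark window on the scanner's sloping nose, at x = 63, z = 12 mm of the scanner; the point's x axis is the beam, which leaves forward and down at 45 degrees to the scanner's x axis
- pad: black charging pad of the scanner, fixed, 170 mm (its x) by 56 mm (its y) by 10 mm high; origin under its centre, on the table; scanner's origin lies over the pad's origin, 10 mm up, x along x
- carton: closed cardboard delivery carton, fixed, 200 mm (its x) by 140 mm (its y) by 100 mm high; origin under its centre
- label (a point): centre of the white barred label, 60 by 90 mm, in the middle of the carton's top face; z up. The scanner reads it when the beam points within 20 mm of this point, from 50 to 170 mm away along the beam and at no more than 1 rad (57 degrees) from the label's upright normal
- glass_1: upturned tea glass, 62 mm across, 78 mm high, origin under its centre; leave alone
- teaspoon: teaspoon lying on the table, 140 mm long; leave alone

How it is judged:
By the outcome, as a careful person would: the job done as asked, in the order asked, and still so for the second after the job is handed in, with the robot touching nothing.
Of jar_1, jar_2, jar_3, jar_4, jar_5 only 4 to 5 are there at a start; the rules pass over those that are not, and their reading is None.
At some moment in a run one of jar_1, jar_2, jar_3, jar_4, jar_5 may be knocked a few centimetres aside while the robot is not near it.
It also fails if it takes over 200 s, if anything falls off the work surface, if the arm or the gripper's body presses on something with over 40 N, if the wrist force passes 120 N, or if a joint passes its speed limit or range.

## Working session

There is one attempt and no reset: what is moved stays moved. The work goes in short steps, Python scripts to look and compute and a shell command to move; the robot and the scene stay as the last step left them, time stands still between calls to the robot, and variables do not carry over. Pictures are saved under pics/ and viewed, at most 14 in all, crops included, and the job is handed in when it is done.

```bash
ls; mkdir -p pics; cat > h.py <<'E'
import numpy as np, cv2
from scipy.spatial.transform import Rotation as R
from bench import observe, optics, finish_job, r
def rot(q): q=np.array(q); return R.from_quat([q[1],q[2],q[3],q[0]])
def world(p,im): return np.array(im["rotation"])@np.array(p)+np.array(im["origin"])
def pix(P,im):
    c=np.array(im["rotation"]).T@(np.array(P)-im["origin"]); v=np.array(im["camera_matrix"])@[c[0],-c[1],-c[2]]; return v[:2]/v[2]
def onplane(uv,z,im):
    d=np.linalg.inv(np.array(im["camera_matrix"]))@[uv[0],uv[1],1]; d=np.array(im["rotation"])@[d[0],-d[1],-d[2]]
    o=np.array(im["origin"]); return o+d*(z-o[2])/d[2]
def save(im,n): cv2.imwrite("pics/"+n,im["pixels"][:,:,::-1])
E
python3 - <<'E'
from h import *
np.set_printoptions(precision=3,suppress=True)
s=observe(); print(s); print(r.tcp_to_grasp, rot(s["ee_rot"]).as_matrix())
for c in("top","side"):
    im=optics.get_image(c); save(im,c+"0.png"); print(c,im["origin"],np.array(im["rotation"]).ravel(), [k for k in im], np.array(im["camera_matrix"]).ravel())
    for n in ["jar_1","shelf","shelf_top","sugar_bowl","scanner","eye","pad","carton","label","glass_1","teaspoon"]:
        for d in optics.spot_point(im,n)[:7]:
            p=world(d["position"],im); print(n,round(d["score"],2),p,pix(p,im).round())
E
```

```text
pics
{'time_s': 0.0, 'joint_positions': array([-1.362,  0.707, -0.028,  1.485,  0.022,  0.951, -0.076]), 'dq': array([ 0.001, -0.   ,  0.   ,  0.002,  0.001,  0.002, -0.   ]), 'joint_torque': array([ -0.   , -88.322,   1.235, -23.613,   0.017,   0.007,  -0.   ]), 'ee_pos': array([0.143, 0.557, 0.231]), 'ee_rot': array([-0.   ,  0.125,  0.992, -0.001]), 'ft_force': array([-0.17 , -0.778, -0.717]), 'torque': array([0.002, 0.051, 0.045]), 'grasp_force': 0.0, 'width': 1.000760836976406}
0.0187 [[-0.969  0.248 -0.   ]
 [ 0.248  0.969 -0.001]
 [-0.    -0.001 -1.   ]]
top [0.396 0.026 1.161] [ 0.714  0.052 -0.047 -0.696] ['pixels', 'camera_matrix', 'origin', 'rotation', 'shot'] [529.151   0.    318.144   0.    529.151 230.86    0.      0.      1.   ]Traceback (most recent call last):
  File "<stdin>", line 8, in <module>
  File "h.py", line 5, in world
    def world(p,im): return np.array(im["rotation"])@np.array(p)+np.array(im["origin"])
                            ~~~~~~~~~~~~~~~~~~~~~~~~^~~~~~~~~~~~
ValueError: matmul: Input operand 1 has a mismatch in its core dimension 0, with gufunc signature (n?,k),(k,m?)->(n?,m?) (size 3 is different from 4)
```

```bash
sed -i 's/np.array(im\["rotation"\])/rot(im["rotation"]).as_matrix()/g' h.py
python3 - <<'E'
from h import *
np.set_printoptions(precision=3,suppress=True)
for c in("top","side"):
    im=optics.get_image(c); save(im,c+"0.png"); print(c,im["origin"])
    for n in ["jar_1","shelf","shelf_top","sugar_bowl","scanner","eye","pad","carton","label","glass_1","teaspoon"]:
        for d in optics.spot_point(im,n)[:7]:
            p=world(d["position"],im); print(n,round(d["score"],2),p,pix(p,im).round())
    for n in ["shelf","pad","scanner","carton","label"]:
        for d in optics.silhouettes(im,n)[:1]:
            m=d["mask"].astype(np.uint8); cs=max(cv2.findContours(m,0,2)[0],key=cv2.contourArea)
            z={"shelf":.04,"pad":.01,"scanner":.03,"carton":.1,"label":.1}[n]
            b=cv2.boxPoints(cv2.minAreaRect(cs)); print("box",n,round(d["score"],2),[onplane(q,z,im)[:2].round(3).tolist() for q in b])
E
```

```text
top [0.396 0.026 1.161]
jar_1 0.97 [ 0.424 -0.087 -0.003] [372. 294.]
jar_1 0.7 [0.457 0.156 0.001] [261. 276.]
jar_1 0.63 [0.434 0.253 0.001] [217. 285.]
jar_1 0.57 [ 0.419 -0.203 -0.   ] [426. 298.]
shelf 0.6 [0.656 0.024 0.   ] [324. 189.]
shelf 0.57 [0.533 0.426 0.024] [138. 237.]
shelf 0.42 [ 0.349 -0.311  0.002] [476. 332.]
shelf_top 0.61 [0.662 0.027 0.041] [323. 182.]
sugar_bowl 0.67 [0.716 0.038 0.041] [318. 158.]
scanner 0.77 [0.475 0.402 0.012] [148. 264.]
scanner 0.59 [ 0.656  0.023 -0.001] [325. 189.]
eye 0.65 [0.532 0.427 0.022] [137. 237.]
eye 0.34 [0.457 0.156 0.004] [261. 276.]
pad 0.95 [ 0.473  0.403 -0.002] [150. 266.]
pad 0.34 [0.614 0.318 0.   ] [192. 204.]
carton 0.95 [ 0.568 -0.41   0.001] [520. 232.]
label 0.8 [ 0.57  -0.406  0.102] [536. 225.]
glass_1 0.78 [ 0.351 -0.309  0.001] [475. 331.]
glass_1 0.59 [0.714 0.04  0.043] [317. 158.]
teaspoon 0.56 [0.61  0.314 0.   ] [194. 205.]
teaspoon 0.49 [0.658 0.021 0.039] [325. 184.]
box shelf 0.82 [[0.745, 0.262], [0.764, -0.207], [0.572, -0.209], [0.553, 0.249]]
box pad 0.9 [[0.543, 0.462], [0.564, 0.406], [0.396, 0
[... 834 characters left out ...]
.402 0.007] [254. 209.]
eye 0.74 [0.533 0.427 0.019] [272. 199.]
pad 0.77 [ 0.473  0.403 -0.   ] [254. 211.]
carton 0.94 [ 0.563 -0.409 -0.001] [395. 418.]
label 0.65 [ 0.568 -0.409  0.101] [403. 374.]
glass_1 0.86 [ 0.347 -0.312 -0.001] [260. 402.]
teaspoon 0.53 [0.615 0.315 0.001] [310. 219.]
box shelf 0.84 [[0.542, 0.232], [0.825, 0.45], [0.759, -0.217], [0.567, -0.302]]
box pad 0.64 [[0.487, 0.409], [0.559, 0.44], [0.555, 0.391], [0.485, 0.363]]
box scanner 0.69 [[0.48, 0.458], [0.544, 0.505], [0.544, 0.392], [0.483, 0.35]]
box carton 0.93 [[0.43, -0.362], [0.717, -0.299], [0.655, -0.536], [0.426, -0.565]]
box label 0.72 [[0.43, -0.363], [0.716, -0.301], [0.654, -0.536], [0.426, -0.564]]
```

View pics/top0.png

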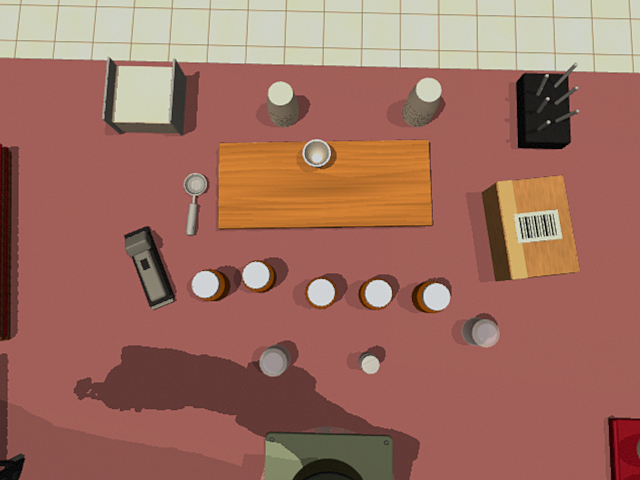

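View pics/side0.png

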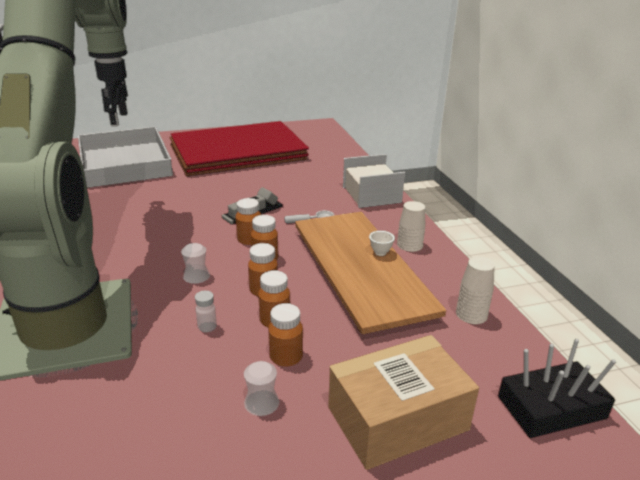

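```bash
cat >> h.py <<'E'
def go(*targets):
    """targets: (x,y,z,yaw of tool y in deg); prints shift mm & turn deg in the tool axes now"""
    s=observe(); p=np.array(s["ee_pos"]); M=rot(s["ee_rot"]).as_matrix()
    for x,y,z,a in targets:
        best=None
        for aa in (a,a+180):
            t=np.radians(aa); yy=np.array([np.cos(t),np.sin(t),0]); zz=np.array([0,0,-1.])
            v=R.from_matrix(M.T@np.column_stack([np.cross(yy,zz),yy,zz])).as_rotvec(degrees=True)
            if best is None or np.linalg.norm(v)<np.linalg.norm(best): best=v
        print((M.T@(np.array([x,y,z])-p)).round(4).tolist(),best.round(1).tolist())
def st():
    s=observe(); M=rot(s["ee_rot"]).as_matrix()
    print("t",round(s["time_s"],2),"p",np.array(s["ee_pos"]).round(4),"yaw",np.degrees(np.arctan2(M[1,1],M[0,1])).round(1),"zdir",M[:,2].round(3),"F",np.array(s["ft_force"]).round(2),"w",round(s["width"],3),"g",round(s["grasp_force"],1),"q",np.array(s["joint_positions"]).round(2))
E
python3 -c "
from h import *
go((.469,.400,.12,112.5),(.469,.400,.017,112.5))"
```

```text
[-0.3551, -0.0711, 0.1113] [-0.0, -0.0, -36.9]
[-0.3551, -0.0711, 0.2143] [-0.0, -0.0, -36.9]
```

```bash
python3 -m jog '[[-0.355,-0.071,0.11,0,0,-37,1],[-0.355,-0.071,0.11,0,0,-37,1],[-0.355,-0.071,0.11,0,0,-37,1],[-0.355,-0.071,0.11,0,0,-37,1],[-0.355,-0.071,0.11,0,0,-37,1],[-0.355,-0.071,0.11,0,0,-37,1],[-0.355,-0.071,0.11,0,0,-37,1],[-0.355,-0.071,0.11,0,0,-37,1],[-0.355,-0.071,0.11,0,0,-37,1]]'
python3 - <<'E'
from h import *
st(); go((.469,.400,.017,112.5))
im=optics.get_image("side")
i2=optics.get_image("top")
for i in(im,i2):
  c=np.vstack([[pix(rot([np.cos(.1963),0,0,np.sin(.1963)]).apply(q)+[.474,.402,.01],i) for q in([-.08,-.018,.034],[.03,-.018,.034],[.03,.018,.034],[-.08,.018,.034])]]).astype(int)
  cv2.polylines(i["pixels"],[c],True,(255,0,0),1)
a=im["pixels"][140:260,180:340]; b=i2["pixels"][205:325,70:230]
cv2.imwrite("pics/s1.png",cv2.resize(np.vstack([a,b])[:,:,::-1],None,fx=2.4,fy=2.4))
E
```

```text
time_s: 2.92
ee_pos: [0.468, 0.4011, 0.1217]
ee_rot: [0.0, -0.197, 0.98, 0.0]
ft_force: [-0.7, -0.0, -0.4]
width: 1.001
grasp_force: 0.0
t 2.92 p [0.468  0.4011 0.1217] yaw 112.7 zdir [-0.     0.001 -1.   ] F [-0.75 -0.01 -0.37] w 1.001 g 0.0 q [-0.64  0.91 -0.26  1.44  0.28  0.82  0.97]
[-0.0005, -0.0015, 0.1047] [0.0, 0.0, 0.2]
```

View pics/s1.png

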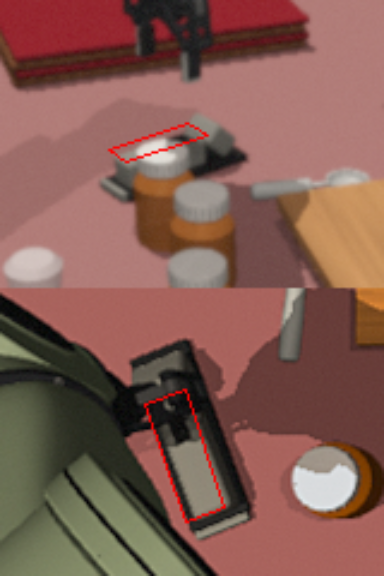

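```bash
python3 - <<'E'
from h import *
i=optics.get_image("top"); p=cv2.imread("pics/top0.png")
p2=cv2.imread("pics/side0.png"); j=optics.get_image("side")
Rz=rot([np.cos(.1963),0,0,np.sin(.1963)])
def dr(img,im,off,zs):
  o=[]
  for (x0,x1,w,z,col) in((-.08,.03,.018,.034,(0,0,255)),(-.085,.085,.028,0,(0,255,0))):
    c=np.array([pix(Rz.apply(q)+[.473,.402,.01],im) for q in([x0,-w,z],[x1,-w,z],[x1,w,z],[x0,w,z])])
    c=((c-off)*zs).astype(int); cv2.polylines(img,[c],True,col,1)
a=cv2.resize(p[215:325,90:200],None,fx=5,fy=5,interpolation=cv2.INTER_CUBIC); dr(a,i,(90,215),5)
b=cv2.resize(p2[170:235,210:300],None,fx=5,fy=5,interpolation=cv2.INTER_CUBIC)[:, :240]; dr(b,j,(210,170),5)
cv2.imwrite("pics/s2.png",np.hstack([a,np.vstack([b,np.zeros((550-b.shape[0],240,3),np.uint8)])]))
print(np.array(i["camera_matrix"]),i.get("distortion"))
E
```

```text
[[529.1508251    0.         318.1437117 ]
 [  0.         529.1508251  230.86031696]
 [  0.           0.           1.        ]] None
```

View pics/s2.png

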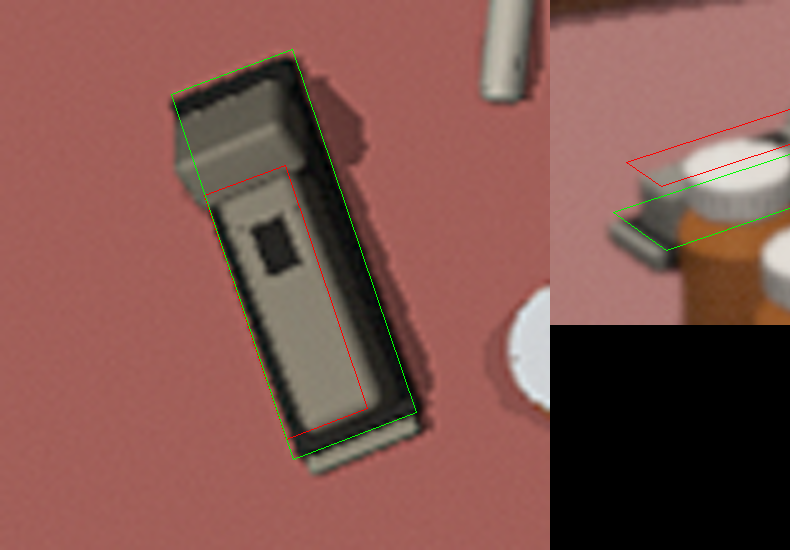

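```bash
python3 -c "
from h import *
go((.470,.399,.018,112.5))"
```

```text
[-0.0007, -0.0021, 0.1036] [0.0, 0.0, 0.2]
```

```bash
python3 -m jog '[[-0.001,-0.002,0.05,0,0,0,1],[-0.001,-0.002,0.09,0,0,0,1],[-0.001,-0.002,0.103,0,0,0,1],[-0.001,-0.002,0.103,0,0,0,1],[-0.001,-0.002,0.103,0,0,0,1],[-0.001,-0.002,0.103,0,0,0,-1],[-0.001,-0.002,0.103,0,0,0,-1],[-0.001,-0.002,0.103,0,0,0,-1],[-0.001,-0.002,0.103,0,0,0,-1],[-0.001,-0.002,0.103,0,0,0,-1],[-0.001,-0.002,0.103,0,0,0,-1],[-0.001,-0.002,0.103,0,0,0,-1]]' 40
python3 -c "
from h import *
st()
h=np.radians(-35.6);u=np.array([np.cos(h),np.sin(h)]);g=np.array([.569,-.408])-u*(.067+.071);print(g)
z=.171-.012-.01+.018
go((.470,.400,.16,112.5),(g[0],g[1],z,90-35.6))
"
```

```text
time_s: 4.62
ee_pos: [0.4709, 0.3987, 0.0188]
ee_rot: [0.0, -0.196, 0.981, 0.0]
ft_force: [-0.3, -1.5, 7.9]
width: 0.414
grasp_force: 39.7
t 4.62 p [0.4709 0.3987 0.0188] yaw 112.6 zdir [ 0.001  0.    -1.   ] F [-0.31 -1.53  7.86] w 0.414 g 39.7 q [-0.65  1.06 -0.22  1.49  0.33  0.63  0.94]
[ 0.45679209 -0.32766703]
[0.0002, 0.0015, -0.1412] [0.0, 0.0, 0.1]
[0.2924, -0.6651, -0.1484] [0.0, 0.0, 58.2]
```

```bash
python3 -m jog '[[0,0.0015,-0.03,0,0,0,-1],[0,0.0015,-0.09,0,0,0,-1],[0,0.0015,-0.148,0,0,0,-1],[0.02,-0.04,-0.148,0,0,5,-1],[0.05,-0.1,-0.148,0,0,10,-1],[0.08,-0.16,-0.148,0,0,15,-1],[0.1,-0.22,-0.148,0,0,20,-1],[0.13,-0.28,-0.148,0,0,25,-1],[0.15,-0.34,-0.148,0,0,30,-1],[0.18,-0.4,-0.148,0,0,36,-1],[0.21,-0.46,-0.148,0,0,42,-1],[0.23,-0.52,-0.148,0,0,48,-1],[0.255,-0.58,-0.148,0,0,53,-1],[0.28,-0.64,-0.148,0,0,56,-1],[0.292,-0.665,-0.148,0,0,58,-1],[0.292,-0.665,-0.148,0,0,58,-1],[0.292,-0.665,-0.148,0,0,58,-1],[0.292,-0.665,-0.148,0,0,58,-1]]'
python3 - <<'E'
from h import *
st(); s=observe(); M=rot(s["ee_rot"]).as_matrix(); 
im=optics.get_image("side")
for c in (im,optics.get_image("top")):
  for n in("label","eye"):
    for d in optics.spot_point(c,n)[:1]: print(n,d["score"],world(d["position"],c).round(3))
save(im,"scan.png")
E
```

```text
time_s: 6.88
ee_pos: [0.4574, -0.3264, 0.1665]
ee_rot: [-0.0, 0.303, 0.953, 0.0]
ft_force: [0.5, 0.2, -1.8]
width: 0.415
grasp_force: 40.1
t 6.88 p [ 0.4574 -0.3264  0.1665] yaw 54.7 zdir [ 0.  0. -1.] F [ 0.5   0.2  -1.79] w 0.415 g 40.1 q [ 0.65  0.77 -0.17  1.61  0.17  0.77  1.37]
label 0.79 [ 0.569 -0.408  0.101]
eye 0.94 [ 0.511 -0.36   0.17 ]
label 0.97 [ 0.568 -0.406  0.1  ]
eye 0.69 [ 0.512 -0.362  0.169]
```

View pics/scan.png

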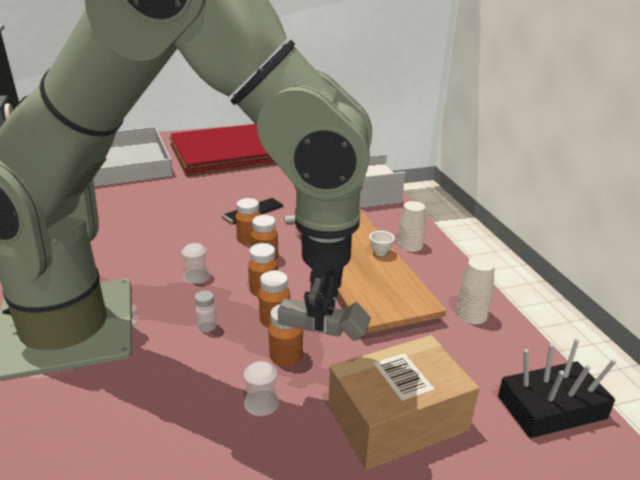

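```bash
python3 -m jog '[[0,0,0,0,0,0,-1],[0,0,0,0,0,0,-1],[0,0,0,0,0,0,-1],[0,0,0,0,0,0,-1],[0,0,0,0,0,0,-1],[0,0,0,0,0,0,-1],[0,0,0,0,0,0,-1],[0,0,0,0,0,0,-1],[0,0,0,0,0,0,-1],[0,0,0,0,0,0,-1],[0,0,0,0,0,0,-1],[0,0,0,0,0,0,-1]]'
python3 -c "
from h import *
st()
go((.4709,.3987,.166,112.6))
"
```

```text
time_s: 8.68
ee_pos: [0.457, -0.3275, 0.1664]
ee_rot: [0.0, 0.304, 0.953, -0.0]
ft_force: [-0.4, 0.7, -1.0]
width: 0.419
grasp_force: 40.1
t 8.68 p [ 0.457  -0.3275  0.1664] yaw 54.6 zdir [-0. -0. -1.] F [-0.41  0.68 -0.98] w 0.419 g 40.1 q [ 0.65  0.77 -0.16  1.61  0.17  0.77  1.37]
[0.4091, 0.6002, 0.0003] [-0.0, 0.0, -58.0]
```

```bash
python3 -m jog '[[0.03,0.05,0,0,0,-5,-1],[0.07,0.1,0,0,0,-10,-1],[0.1,0.15,0,0,0,-15,-1],[0.14,0.2,0,0,0,-20,-1],[0.17,0.25,0,0,0,-25,-1],[0.2,0.3,0,0,0,-30,-1],[0.24,0.35,0,0,0,-35,-1],[0.27,0.4,0,0,0,-40,-1],[0.31,0.45,0,0,0,-45,-1],[0.34,0.5,0,0,0,-50,-1],[0.375,0.55,0,0,0,-55,-1],[0.4,0.585,0,0,0,-58,-1],[0.409,0.6,0,0,0,-58,-1],[0.409,0.6,0,0,0,-58,-1],[0.409,0.6,0,0,0,-58,-1],[0.409,0.6,0,0,0,-58,-1]]'
python3 -c "
from h import *
st()
go((.4709,.3987,.020,112.6))
for c in('top','side'):
  im=optics.get_image(c)
  for n in('pad','scanner'):
    for d in optics.spot_point(im,n)[:2]: print(n,d['score'],world(d['position'],im).round(3))
"
```

```text
time_s: 10.68
ee_pos: [0.4711, 0.3977, 0.1665]
ee_rot: [0.0, -0.196, 0.981, -0.0]
ft_force: [-0.8, 0.1, -1.4]
width: 0.417
grasp_force: 40.2
t 10.68 p [0.4711 0.3977 0.1665] yaw 112.6 zdir [ 0. -0. -1.] F [-0.81  0.09 -1.43] w 0.417 g 40.2 q [-0.62  0.86 -0.29  1.4   0.27  0.93  0.99]
[-0.0002, 0.0011, 0.1465] [-0.0, 0.0, -0.0]
pad 0.92 [ 0.471  0.404 -0.003]
scanner 0.85 [0.474 0.402 0.16 ]
scanner 0.4 [ 0.424 -0.088 -0.004]
pad 0.82 [0.474 0.401 0.001]
scanner 0.96 [0.474 0.403 0.158]
```

```bash
python3 -m jog '[[0,0.0015,0.06,0,0,0,-1],[0,0.0015,0.11,0,0,0,-1],[0,0.0015,0.135,0,0,0,-1],[0,0.0015,0.143,0,0,0,-1],[0,0.0015,0.147,0,0,0,-1],[0,0.0015,0.147,0,0,0,-1],[0,0.0015,0.147,0,0,0,0.3],[0,0.0015,0.147,0,0,0,1],[0,0.0015,0.147,0,0,0,1],[0,0.0015,0.147,0,0,0,1],[0,0.0015,0.147,0,0,0,1],[0,0.0015,0.12,0,0,0,1],[0,0.0015,0.06,0,0,0,1],[0,0.0015,0,0,0,0,1],[0,0.0015,0,0,0,0,1]]'
python3 -c "
from h import *
st()
for c in('top','side'):
  im=optics.get_image(c)
  for n in('pad','scanner','jar_1'):
    for d in optics.spot_point(im,n)[:6]: print(n,round(d['score'],2),world(d['position'],im).round(3))
go((.434,.253,.17,45))
"
```

```text
time_s: 12.85
ee_pos: [0.4714, 0.401, 0.1705]
ee_rot: [0.003, -0.196, 0.981, 0.002]
ft_force: [-0.2, -0.6, -0.6]
width: 1.002
grasp_force: 0.0
t 12.85 p [0.4714 0.401  0.1705] yaw 112.6 zdir [ 0.005  0.004 -1.   ] F [-0.18 -0.63 -0.55] w 1.002 g 0.0 q [-0.62  0.85 -0.29  1.39  0.27  0.93  0.98]
pad 0.93 [ 0.472  0.402 -0.002]
scanner 0.77 [0.478 0.406 0.012]
jar_1 0.86 [0.426 0.025 0.001]
jar_1 0.72 [0.455 0.157 0.004]
jar_1 0.72 [ 0.424 -0.087  0.   ]
jar_1 0.69 [ 0.42  -0.206 -0.003]
jar_1 0.68 [0.433 0.256 0.001]
pad 0.63 [0.476 0.403 0.   ]
scanner 0.81 [0.474 0.403 0.007]
jar_1 0.85 [ 0.416 -0.204 -0.003]
jar_1 0.85 [ 0.458  0.156 -0.002]
jar_1 0.81 [ 0.423 -0.085 -0.002]
jar_1 0.72 [ 0.427  0.024 -0.001]
jar_1 0.71 [0.435 0.257 0.   ]
jar_1 0.31 [ 0.658  0.027 -0.   ]
[0.0897, -0.1216, -0.0043] [-0.1, -0.0, 67.6]
```

```bash
python3 -c "
from h import *
go((.434,.255,.14,85),(.434,.255,.08,85))
"
```

```text
[0.0889, -0.1197, 0.0257] [-0.0, -0.1, 27.6]
[0.0889, -0.1197, 0.0857] [-0.0, -0.1, 27.6]
```

```bash
python3 -m jog '[[0.03,-0.04,0,0,0,10,1],[0.06,-0.08,0,0,0,20,1],[0.089,-0.12,0.025,0,0,27.6,1],[0.089,-0.12,0.025,0,0,27.6,1],[0.089,-0.12,0.025,0,0,27.6,1],[0.089,-0.12,0.06,0,0,27.6,1],[0.089,-0.12,0.0855,0,0,27.6,1],[0.089,-0.12,0.0855,0,0,27.6,1],[0.089,-0.12,0.0855,0,0,27.6,1],[0.089,-0.12,0.0855,0,0,27.6,-1],[0.089,-0.12,0.0855,0,0,27.6,-1],[0.089,-0.12,0.0855,0,0,27.6,-1],[0.089,-0.12,0.0855,0,0,27.6,-1],[0.089,-0.12,0.0855,0,0,27.6,-1],[0.089,-0.12,0.0855,0,0,27.6,-1]]' 40
python3 -m jog '[[0,0,-0.002,0,0,0,-1],[0,0,-0.004,0,0,0,-1],[0,0,-0.004,0,0,0,-1],[0,0,-0.004,0,0,0,-1],[0,0,-0.004,0,0,0,-1]]'
python3 -c "
from h import *
st()"
```

```text
time_s: 15.12
ee_pos: [0.4346, 0.2553, 0.0815]
ee_rot: [0.001, 0.043, 0.999, 0.0]
ft_force: [-0.8, 0.1, 9.9]
width: 0.616
grasp_force: 40.3
time_s: 15.75
ee_pos: [0.4343, 0.2549, 0.0847]
ee_rot: [-0.0, 0.043, 0.999, -0.0]
ft_force: [0.2, 1.2, -0.1]
width: 0.618
grasp_force: 41.8
t 15.75 p [0.4343 0.2549 0.0847] yaw 85.0 zdir [-0. -0. -1.] F [ 0.16  1.2  -0.14] w 0.618 g 41.8 q [-0.53  0.84 -0.12  1.89  0.22  0.42  0.67]
```

```bash
python3 -m jog '[[0,0,-0.0012,0,0,0,-1],[0,0,-0.0012,0,0,0,-1],[0,0,-0.0012,0,0,0,-1]]'; python3 -m jog '[[0,0,0,0,0,0,-1],[0,0,0,0,0,0,-1]]'
```

```text
time_s: 16.12
ee_pos: [0.4343, 0.2549, 0.086]
ee_rot: [0.0, 0.043, 0.999, -0.0]
ft_force: [1.2, 2.2, -0.1]
width: 0.619
grasp_force: 41.8
time_s: 16.38
ee_pos: [0.4343, 0.2549, 0.086]
ee_rot: [0.0, 0.043, 0.999, -0.0]
ft_force: [1.4, 2.2, -0.5]
width: 0.619
grasp_force: 41.8
```

```bash
python3 -m jog '[[0,0,0.003,0,0,0,-1],[0,0,0.0055,0,0,0,-1],[0,0,0.0055,0,0,0,-1],[0,0,0.0055,0,0,10,-1],[0,0,0.0055,0,0,20,-1],[0,0,0.0055,0,0,30,-1],[0,0,0.0055,0,0,40,-1],[0,0,0.0055,0,0,50,-1],[0,0,0.0055,0,0,60,-1],[0,0,0.0055,0,0,70,-1],[0,0,0.0055,0,0,80,-1],[0,0,0.0055,0,0,86,-1],[0,0,0.0055,0,0,86,-1],[0,0,0.0055,0,0,86,-1]]'
python3 -c "
from h import *
st();print(observe()['torque'])"
python3 -m jog '[[0,0,-0.002,0,0,0,-1],[0,0,-0.004,0,0,0,-1],[0,0,-0.004,0,0,0,-1],[0,0,-0.004,0,0,0,-1],[0,0,-0.004,0,0,0,-1]]'
```

```text
time_s: 18.12
ee_pos: [0.4348, 0.255, 0.0813]
ee_rot: [0.0, 0.713, 0.701, 0.001]
ft_force: [-1.2, 0.6, 24.3]
width: 0.62
grasp_force: 44.2
t 18.12 p [0.4348 0.255  0.0813] yaw -1.0 zdir [ 0.002  0.001 -1.   ] F [-1.24  0.55 24.32] w 0.62 g 44.2 q [-0.71  0.86  0.21  1.9  -0.41  0.42 -0.21]
[0.10739615 0.27649532 0.1092303 ]
time_s: 18.75
ee_pos: [0.4341, 0.2548, 0.0843]
ee_rot: [-0.0, 0.713, 0.701, -0.0]
ft_force: [0.0, -0.5, -5.2]
width: 0.621
grasp_force: 42.9
```

```bash
python3 -c "
from h import *
go((.606,.198,.148,0),(.606,.198,.1215,0))"
```

```text
[-0.0539, 0.1728, -0.0637] [-0.0, 0.0, -1.0]
[-0.0539, 0.1728, -0.0372] [-0.0, 0.0, -1.0]
```

```bash
python3 -m jog '[[0,0,-0.03,0,0,-1,-1],[0,0,-0.064,0,0,-1,-1],[-0.015,0.05,-0.064,0,0,-1,-1],[-0.03,0.1,-0.064,0,0,-1,-1],[-0.045,0.14,-0.064,0,0,-1,-1],[-0.054,0.173,-0.064,0,0,-1,-1],[-0.054,0.173,-0.064,0,0,-1,-1],[-0.054,0.173,-0.05,0,0,-1,-1],[-0.054,0.173,-0.042,0,0,-1,-1],[-0.054,0.173,-0.038,0,0,-1,-1],[-0.054,0.173,-0.0365,0,0,-1,-1],[-0.054,0.173,-0.0365,0,0,-1,-1],[-0.054,0.173,-0.0365,0,0,-1,-1]]'
python3 - <<'E'
from h import *
st()
for c in('top','side'):
  im=optics.get_image(c)
  for n in('jar_1',):
    for d in optics.spot_point(im,n)[:6]: print(n,round(d['score'],2),world(d['position'],im).round(3))
save(im,"a1.png")
E
```

```text
time_s: 20.38
ee_pos: [0.6063, 0.1986, 0.122]
ee_rot: [-0.0, 0.707, 0.707, 0.001]
ft_force: [-3.1, 0.8, 11.4]
width: 0.623
grasp_force: 47.3
t 20.38 p [0.6063 0.1986 0.122 ] yaw 0.1 zdir [ 0.001  0.001 -1.   ] F [-3.08  0.78 11.36] w 0.623 g 47.3 q [-0.49  0.96  0.28  1.36 -0.3   0.87 -0.12]
jar_1 0.89 [ 0.419 -0.199 -0.003]
jar_1 0.86 [0.456 0.156 0.004]
jar_1 0.68 [ 0.424 -0.087 -0.002]
jar_1 0.64 [0.608 0.196 0.045]
jar_1 0.24 [ 0.351 -0.308 -0.   ]
jar_1 0.9 [ 0.422  0.027 -0.004]
jar_1 0.88 [ 0.422 -0.204 -0.003]
jar_1 0.86 [ 0.456  0.155 -0.005]
jar_1 0.73 [ 0.425 -0.085  0.001]
jar_1 0.56 [0.609 0.2   0.039]
```

View pics/a1.png

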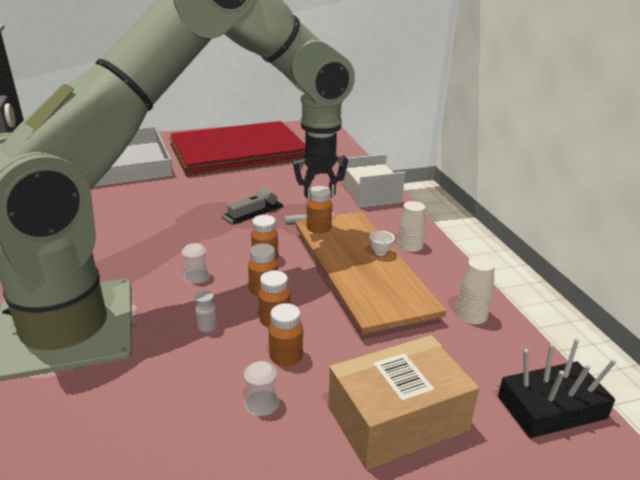

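```bash
python3 -m jog '[[0,0,0,0,0,0,0.6],[0,0,0,0,0,0,1],[0,0,0,0,0,0,1],[0,0,0,0,0,0,1],[0,0,-0.03,0,0,0,1],[0,0,-0.06,0,0,0,1],[-0.02,-0.05,-0.06,0,0,-10,1],[-0.03,-0.1,-0.05,0,0,-20,1],[-0.0426,-0.15,-0.03,0,0,-30,1],[-0.0426,-0.15,-0.02,0,0,-40,1],[-0.0426,-0.15,-0.018,0,0,-50,1],[-0.0426,-0.15,-0.018,0,0,-60,1],[-0.0426,-0.15,-0.018,0,0,-70,1],[-0.0426,-0.15,-0.018,0,0,-80,1],[-0.0426,-0.15,-0.018,0,0,-85,1],[-0.0426,-0.15,-0.018,0,0,-85,1]]'
python3 -c "
from h import *
st();go((.456,.156,.0805,85))
for c in('top','side'):
  im=optics.get_image(c)
  for d in optics.spot_point(im,'jar_1')[:6]: print(round(d['score'],2),world(d['position'],im).round(3))
"
```

```text
time_s: 22.58
ee_pos: [0.4564, 0.1551, 0.139]
ee_rot: [0.0, 0.044, 0.999, 0.0]
ft_force: [0.5, 0.6, 0.6]
width: 1.0
grasp_force: 0.0
t 22.57 p [0.4564 0.1551 0.139 ] yaw 85.0 zdir [ 0.  0. -1.] F [0.55 0.6  0.56] w 1.0 g 0.0 q [-0.32  0.72 -0.14  1.93  0.19  0.5   0.9 ]
[0.0005, 0.0008, 0.0585] [0.0, 0.0, -0.0]
0.96 [0.606 0.198 0.041]
0.91 [0.423 0.028 0.001]
0.78 [ 0.425 -0.086 -0.005]
0.33 [0.714 0.04  0.041]
0.88 [0.609 0.204 0.041]
0.85 [ 0.423  0.026 -0.001]
0.75 [ 0.421 -0.205 -0.003]
0.58 [ 0.452  0.155 -0.005]
0.58 [ 0.424 -0.084 -0.004]
```

Grip at 1 mm higher and tug in 4.5 mm.

```bash
python3 -m jog '[[0,0,0.03,0,0,0,1],[0,0,0.057,0,0,0,1],[0,0,0.057,0,0,0,1],[0,0,0.057,0,0,0,-1],[0,0,0.057,0,0,0,-1],[0,0,0.057,0,0,0,-1],[0,0,0.057,0,0,0,-1],[0,0,0.057,0,0,0,-1],[0,0,0.057,0,0,0,-1]]' 40
python3 -m jog '[[0,0,-0.002,0,0,0,-1],[0,0,-0.004,0,0,0,-1],[0,0,-0.0045,0,0,0,-1],[0,0,-0.0045,0,0,0,-1],[0,0,-0.0045,0,0,0,-1],[0,0,-0.0045,0,0,0,-1]]'
```

```text
time_s: 23.9
ee_pos: [0.4568, 0.1552, 0.083]
ee_rot: [0.001, 0.044, 0.999, 0.0]
ft_force: [-0.7, -2.0, 11.0]
width: 0.614
grasp_force: 40.4
time_s: 24.65
ee_pos: [0.4564, 0.1553, 0.0865]
ee_rot: [0.0, 0.043, 0.999, -0.0]
ft_force: [1.7, -0.4, 0.0]
width: 0.616
grasp_force: 41.8
```

```bash
python3 -m jog '[[0,0,0.003,0,0,0,-1],[0,0,0.0045,0,0,0,-1],[0,0,0.0045,0,0,0,-1],[0,0,0.0045,0,0,10,-1],[0,0,0.0045,0,0,20,-1],[0,0,0.0045,0,0,30,-1],[0,0,0.0045,0,0,40,-1],[0,0,0.0045,0,0,50,-1],[0,0,0.0045,0,0,60,-1],[0,0,0.0045,0,0,70,-1],[0,0,0.0045,0,0,80,-1],[0,0,0.0045,0,0,85,-1],[0,0,0.0045,0,0,85,-1],[0,0,0.0045,0,0,85,-1]]'
python3 -m jog '[[0,0,-0.002,0,0,0,-1],[0,0,-0.004,0,0,0,-1],[0,0,-0.004,0,0,0,-1],[0,0,-0.004,0,0,0,-1],[0,0,-0.004,0,0,0,-1]]'
python3 -c "
from h import *
st();go((.6095,.110,.150,0),(.6095,.11,.1225,0))"
```

```text
time_s: 26.4
ee_pos: [0.4569, 0.1556, 0.0828]
ee_rot: [0.0, 0.707, 0.707, 0.001]
ft_force: [-0.2, -0.6, 26.9]
width: 0.612
grasp_force: 44.3
time_s: 27.02
ee_pos: [0.4562, 0.1552, 0.0858]
ee_rot: [-0.0, 0.707, 0.707, -0.0]
ft_force: [-0.8, 0.9, -6.1]
width: 0.616
grasp_force: 42.8
t 27.02 p [0.4562 0.1552 0.0858] yaw 0.0 zdir [-0. -0. -1.] F [-0.83  0.9  -6.06] w 0.616 g 42.8 q [-0.51  0.84  0.21  1.97 -0.43  0.37  0.04]
[-0.0453, 0.1533, -0.0642] [-0.0, 0.0, 0.0]
[-0.0453, 0.1533, -0.0367] [-0.0, 0.0, 0.0]
```

```bash
python3 -m jog '[[0,0,-0.03,0,0,0,-1],[0,0,-0.064,0,0,0,-1],[-0.015,0.05,-0.064,0,0,0,-1],[-0.03,0.1,-0.064,0,0,0,-1],[-0.04,0.14,-0.064,0,0,0,-1],[-0.0455,0.153,-0.064,0,0,0,-1],[-0.0455,0.153,-0.064,0,0,0,-1],[-0.0455,0.153,-0.05,0,0,0,-1],[-0.0455,0.153,-0.042,0,0,0,-1],[-0.0455,0.153,-0.038,0,0,0,-1],[-0.0455,0.153,-0.0365,0,0,0,-1],[-0.0455,0.153,-0.0365,0,0,0,-1]]'
python3 -m jog '[[0,0,0,0,0,0,0.6],[0,0,0,0,0,0,1],[0,0,0,0,0,0,1],[0,0,0,0,0,0,1],[0,0,-0.03,0,0,0,1],[0,0,-0.06,0,0,0,1],[-0.03,-0.06,-0.06,0,0,-10,1],[-0.06,-0.12,-0.05,0,0,-20,1],[-0.084,-0.16,-0.03,0,0,-30,1],[-0.084,-0.186,-0.02,0,0,-40,1],[-0.084,-0.186,-0.018,0,0,-50,1],[-0.084,-0.186,-0.018,0,0,-60,1],[-0.084,-0.186,-0.018,0,0,-70,1],[-0.084,-0.186,-0.018,0,0,-80,1],[-0.084,-0.186,-0.018,0,0,-85,1],[-0.084,-0.186,-0.018,0,0,-85,1]]'
python3 -c "
from h import *
st();go((.4235,.026,.0815,85))
for c in('top','side'):
  im=optics.get_image(c)
  for d in optics.spot_point(im,'jar_1')[:6]: print(round(d['score'],2),world(d['position'],im).round(3))
"
```

```text
time_s: 28.52
ee_pos: [0.6091, 0.1103, 0.1234]
ee_rot: [-0.0, 0.707, 0.707, 0.0]
ft_force: [-6.3, 1.5, 11.7]
width: 0.616
grasp_force: 49.2
time_s: 30.52
ee_pos: [0.4235, 0.0256, 0.1406]
ee_rot: [0.0, 0.044, 0.999, 0.0]
ft_force: [1.0, -0.1, 1.2]
width: 0.999
grasp_force: 0.0
t 30.52 p [0.4235 0.0256 0.1406] yaw 85.0 zdir [ 0. -0. -1.] F [ 1.01 -0.12  1.16] w 0.999 g 0.0 q [-0.07  0.67 -0.11  2.12  0.2   0.36  1.14]
[0.0001, 0.0004, 0.0591] [0.0, 0.0, -0.0]
0.75 [ 0.427 -0.087 -0.002]
0.72 [0.607 0.196 0.041]
0.59 [ 0.422 -0.203 -0.004]
0.57 [0.61  0.115 0.04 ]
0.93 [0.608 0.114 0.035]
0.92 [ 0.418 -0.204 -0.003]
0.79 [0.608 0.203 0.039]
0.63 [ 0.422 -0.087 -0.003]
0.6 [ 0.423  0.025 -0.001]
```

```bash
python3 -m jog '[[0,0,0.03,0,0,0,1],[0,0,0.058,0,0,0,1],[0,0,0.058,0,0,0,1],[0,0,0.058,0,0,0,-1],[0,0,0.058,0,0,0,-1],[0,0,0.058,0,0,0,-1],[0,0,0.058,0,0,0,-1],[0,0,0.058,0,0,0,-1],[0,0,0.058,0,0,0,-1]]' 40
python3 -m jog '[[0,0,-0.002,0,0,0,-1],[0,0,-0.004,0,0,0,-1],[0,0,-0.0045,0,0,0,-1],[0,0,-0.0045,0,0,0,-1],[0,0,-0.0045,0,0,0,-1],[0,0,-0.0045,0,0,0,-1]]'
```

```text
time_s: 31.85
ee_pos: [0.4238, 0.0253, 0.0835]
ee_rot: [0.001, 0.044, 0.999, -0.0]
ft_force: [0.4, -3.3, 9.5]
width: 0.618
grasp_force: 40.1
time_s: 32.6
ee_pos: [0.4234, 0.0258, 0.0869]
ee_rot: [-0.0, 0.043, 0.999, -0.0]
ft_force: [-0.1, 0.6, -4.0]
width: 0.613
grasp_force: 42.6
```

```bash
python3 -c "
from h import *
st();go((.613,.022,.150,0),(.613,.022,.123,0))"
```

```text
t 32.6 p [0.4234 0.0258 0.0869] yaw 85.0 zdir [-0. -0. -1.] F [-0.14  0.63 -4.  ] w 0.613 g 42.6 q [-0.1   0.79 -0.06  2.17  0.23  0.2   1.12]
[-0.1892, 0.0127, -0.0631] [-0.0, -0.0, 85.0]
[-0.1892, 0.0127, -0.0361] [-0.0, -0.0, 85.0]
```

```bash
python3 -m jog '[[0,0,-0.03,0,0,5,-1],[0,0,-0.063,0,0,15,-1],[-0.04,0,-0.063,0,0,25,-1],[-0.08,0.005,-0.063,0,0,35,-1],[-0.12,0.01,-0.063,0,0,45,-1],[-0.16,0.0125,-0.063,0,0,55,-1],[-0.189,0.0125,-0.063,0,0,65,-1],[-0.189,0.0125,-0.063,0,0,75,-1],[-0.189,0.0125,-0.063,0,0,85,-1],[-0.189,0.0125,-0.055,0,0,85,-1],[-0.189,0.0125,-0.045,0,0,85,-1],[-0.189,0.0125,-0.04,0,0,85,-1],[-0.189,0.0125,-0.037,0,0,85,-1],[-0.189,0.0125,-0.036,0,0,85,-1],[-0.189,0.0125,-0.036,0,0,85,-1]]'
python3 -m jog '[[0,0,0,0,0,0,0.6],[0,0,0,0,0,0,1],[0,0,0,0,0,0,1],[0,0,0,0,0,0,1],[0,0,-0.03,0,0,0,1],[0,0,-0.06,0,0,0,1],[-0.03,-0.06,-0.06,0,0,-10,1],[-0.06,-0.12,-0.05,0,0,-20,1],[-0.09,-0.16,-0.03,0,0,-30,1],[-0.1085,-0.1885,-0.02,0,0,-40,1],[-0.1085,-0.1885,-0.018,0,0,-50,1],[-0.1085,-0.1885,-0.018,0,0,-60,1],[-0.1085,-0.1885,-0.018,0,0,-70,1],[-0.1085,-0.1885,-0.018,0,0,-80,1],[-0.1085,-0.1885,-0.018,0,0,-85,1],[-0.1085,-0.1885,-0.018,0,0,-85,1]]'
python3 -c "
from h import *
st();go((.4245,-.0865,.0815,85))
for c in('top','side'):
  im=optics.get_image(c)
  for d in optics.spot_point(im,'jar_1')[:6]: print(round(d['score'],2),world(d['position'],im).round(3))
save(im,'c1.png')
"
```

```text
time_s: 34.48
ee_pos: [0.6127, 0.0218, 0.1239]
ee_rot: [-0.0, 0.707, 0.708, 0.0]
ft_force: [-7.0, 1.4, 11.0]
width: 0.61
grasp_force: 48.3
time_s: 36.48
ee_pos: [0.4244, -0.0869, 0.1411]
ee_rot: [0.0, 0.044, 0.999, -0.0]
ft_force: [0.2, -1.2, -0.3]
width: 0.999
grasp_force: 0.0
t 36.48 p [ 0.4244 -0.0869  0.1411] yaw 85.0 zdir [ 0. -0. -1.] F [ 0.25 -1.19 -0.3 ] w 0.999 g 0.0 q [ 0.21  0.67 -0.15  2.09  0.24  0.39  1.36]
[-0.0, 0.0004, 0.0596] [-0.0, 0.0, -0.0]
0.93 [0.613 0.024 0.042]
0.91 [0.606 0.198 0.042]
0.59 [0.612 0.115 0.045]
0.84 [ 0.422 -0.085  0.   ]
0.73 [0.61  0.202 0.039]
0.72 [0.606 0.114 0.037]
0.68 [0.61  0.022 0.041]
0.55 [ 0.419 -0.204 -0.003]
```

View pics/c1.png

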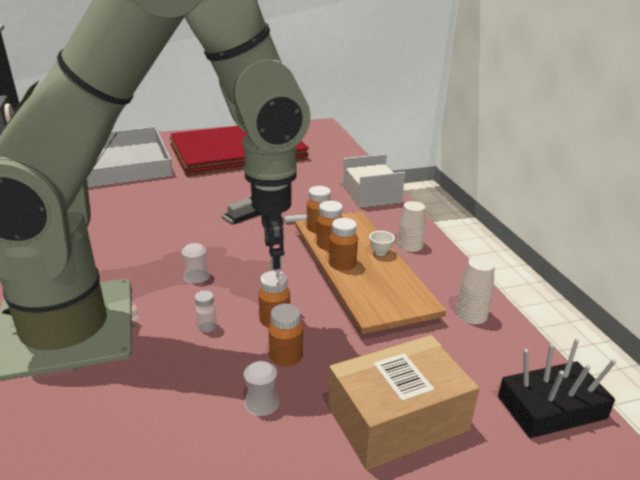

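Three jars stand on the shelf (319–343, 205–245); D at (275,297) is under the gripper and E at (286,335).

```bash
python3 -m jog '[[0,0,0.03,0,0,0,1],[0,0,0.058,0,0,0,1],[0,0,0.058,0,0,0,1],[0,0,0.058,0,0,0,-1],[0,0,0.058,0,0,0,-1],[0,0,0.058,0,0,0,-1],[0,0,0.058,0,0,0,-1],[0,0,0.058,0,0,0,-1],[0,0,0.058,0,0,0,-1]]' 40
python3 -m jog '[[0,0,-0.002,0,0,0,-1],[0,0,-0.004,0,0,0,-1],[0,0,-0.0045,0,0,0,-1],[0,0,-0.0045,0,0,0,-1],[0,0,-0.0045,0,0,0,-1],[0,0,-0.0045,0,0,0,-1]]'
python3 -c "
from h import *
st();go((.6165,-.066,.150,0),(.6165,-.066,.123,0))"
```

```text
time_s: 37.8
ee_pos: [0.4248, -0.0873, 0.084]
ee_rot: [0.001, 0.044, 0.999, -0.0]
ft_force: [-0.5, -3.3, 8.1]
width: 0.613
grasp_force: 40.2
time_s: 38.55
ee_pos: [0.4243, -0.0868, 0.0875]
ee_rot: [-0.0, 0.043, 0.999, -0.0]
ft_force: [-0.2, -0.0, -4.2]
width: 0.622
grasp_force: 42.5
t 38.55 p [ 0.4243 -0.0868  0.0875] yaw 85.0 zdir [-0. -0. -1.] F [-0.19 -0.04 -4.17] w 0.622 g 42.5 q [ 0.18  0.79 -0.09  2.13  0.27  0.23  1.33]
[-0.1897, 0.0373, -0.0626] [-0.0, -0.0, 85.0]
[-0.1897, 0.0373, -0.0356] [-0.0, -0.0, 85.0]
```

```bash
python3 -m jog '[[0,0,-0.03,0,0,5,-1],[0,0,-0.063,0,0,15,-1],[-0.04,0.005,-0.063,0,0,25,-1],[-0.08,0.015,-0.063,0,0,35,-1],[-0.12,0.025,-0.063,0,0,45,-1],[-0.16,0.035,-0.063,0,0,55,-1],[-0.19,0.037,-0.063,0,0,65,-1],[-0.19,0.037,-0.063,0,0,75,-1],[-0.19,0.037,-0.063,0,0,85,-1],[-0.19,0.037,-0.055,0,0,85,-1],[-0.19,0.037,-0.045,0,0,85,-1],[-0.19,0.037,-0.039,0,0,85,-1],[-0.19,0.037,-0.036,0,0,85,-1],[-0.19,0.037,-0.0355,0,0,85,-1],[-0.19,0.037,-0.0355,0,0,85,-1]]'
python3 -m jog '[[0,0,0,0,0,0,0.6],[0,0,0,0,0,0,1],[0,0,0,0,0,0,1],[0,0,0,0,0,0,1],[0,0,-0.03,0,0,0,1],[0,0,-0.06,0,0,0,1],[-0.04,-0.06,-0.06,0,0,-10,1],[-0.08,-0.12,-0.05,0,0,-20,1],[-0.11,-0.16,-0.03,0,0,-30,1],[-0.1385,-0.1965,-0.02,0,0,-40,1],[-0.1385,-0.1965,-0.018,0,0,-50,1],[-0.1385,-0.1965,-0.018,0,0,-60,1],[-0.1385,-0.1965,-0.018,0,0,-70,1],[-0.1385,-0.1965,-0.018,0,0,-80,1],[-0.1385,-0.1965,-0.018,0,0,-85,1],[-0.1385,-0.1965,-0.018,0,0,-85,1]]'
python3 -c "
from h import *
st();go((.420,-.2045,.0815,85))
for c in('top','side'):
  im=optics.get_image(c)
  for d in optics.spot_point(im,'jar_1')[:6]: print(round(d['score'],2),world(d['position'],im).round(3))
"
```

```text
time_s: 40.42
ee_pos: [0.6168, -0.0665, 0.1242]
ee_rot: [0.0, 0.707, 0.708, 0.0]
ft_force: [-7.4, 1.4, 17.5]
width: 0.612
grasp_force: 48.5
time_s: 42.42
ee_pos: [0.4204, -0.2052, 0.1411]
ee_rot: [0.0, 0.044, 0.999, -0.0]
ft_force: [0.5, 0.4, 0.5]
width: 0.994
grasp_force: 0.0
t 42.42 p [ 0.4204 -0.2052  0.1411] yaw 85.0 zdir [ 0. -0. -1.] F [0.46 0.37 0.52] w 0.994 g 0.0 q [ 0.49  0.71 -0.18  1.97  0.26  0.48  1.61]
[0.0005, 0.0006, 0.0596] [-0.0, 0.0, -0.0]
0.96 [0.612 0.024 0.044]
0.93 [0.608 0.114 0.042]
0.75 [ 0.616 -0.066  0.038]
0.73 [ 0.42  -0.204 -0.002]
0.68 [0.606 0.198 0.041]
0.74 [0.608 0.116 0.037]
0.68 [ 0.422 -0.205 -0.001]
0.66 [0.609 0.021 0.038]
0.64 [0.607 0.199 0.04 ]
```

```bash
python3 -m jog '[[0,0,0.03,0,0,0,1],[0,0,0.058,0,0,0,1],[0,0,0.058,0,0,0,1],[0,0,0.058,0,0,0,-1],[0,0,0.058,0,0,0,-1],[0,0,0.058,0,0,0,-1],[0,0,0.058,0,0,0,-1],[0,0,0.058,0,0,0,-1],[0,0,0.058,0,0,0,-1]]' 40
python3 -m jog '[[0,0,-0.002,0,0,0,-1],[0,0,-0.004,0,0,0,-1],[0,0,-0.0045,0,0,0,-1],[0,0,-0.0045,0,0,0,-1],[0,0,-0.0045,0,0,0,-1],[0,0,-0.0045,0,0,0,-1]]'
python3 -c "
from h import *
st();go((.62,-.153,.150,0),(.62,-.153,.123,0))"
```

```text
time_s: 43.75
ee_pos: [0.4209, -0.2049, 0.0841]
ee_rot: [0.001, 0.043, 0.999, -0.0]
ft_force: [-1.1, 4.3, 9.4]
width: 0.617
grasp_force: 40.1
time_s: 44.5
ee_pos: [0.4204, -0.205, 0.0875]
ee_rot: [-0.0, 0.043, 0.999, -0.0]
ft_force: [0.8, -0.2, -1.1]
width: 0.613
grasp_force: 41.8
t 44.5 p [ 0.4204 -0.205   0.0875] yaw 85.0 zdir [-0. -0. -1.] F [ 0.78 -0.22 -1.07] w 0.613 g 41.8 q [ 0.46  0.81 -0.13  2.02  0.29  0.33  1.57]
[-0.1943, 0.0691, -0.0625] [-0.0, 0.0, 85.0]
[-0.1943, 0.0691, -0.0355] [-0.0, 0.0, 85.0]
```

-1.1 N: loose. Screw it down and tug again.

```bash
python3 -m jog '[[0,0,0.003,0,0,0,-1],[0,0,0.0045,0,0,0,-1],[0,0,0.0045,0,0,0,-1],[0,0,0.0045,0,0,10,-1],[0,0,0.0045,0,0,20,-1],[0,0,0.0045,0,0,30,-1],[0,0,0.0045,0,0,40,-1],[0,0,0.0045,0,0,50,-1],[0,0,0.0045,0,0,60,-1],[0,0,0.0045,0,0,70,-1],[0,0,0.0045,0,0,80,-1],[0,0,0.0045,0,0,85,-1],[0,0,0.0045,0,0,85,-1],[0,0,0.0045,0,0,85,-1]]'
python3 -m jog '[[0,0,-0.002,0,0,0,-1],[0,0,-0.004,0,0,0,-1],[0,0,-0.004,0,0,0,-1],[0,0,-0.004,0,0,0,-1],[0,0,-0.004,0,0,0,-1]]'
python3 -c "
from h import *
st();go((.62,-.153,.150,0),(.62,-.153,.123,0))"
```

```text
time_s: 46.25
ee_pos: [0.4209, -0.2054, 0.0838]
ee_rot: [0.001, 0.707, 0.707, 0.0]
ft_force: [0.8, 1.0, 25.6]
width: 0.617
grasp_force: 44.1
time_s: 46.88
ee_pos: [0.4203, -0.2049, 0.0869]
ee_rot: [-0.0, 0.707, 0.707, -0.0]
ft_force: [-0.1, 0.7, -5.1]
width: 0.613
grasp_force: 42.6
t 46.88 p [ 0.4203 -0.2049  0.0869] yaw 0.0 zdir [-0.  0. -1.] F [-0.12  0.67 -5.06] w 0.613 g 42.6 q [ 0.3   0.82  0.16  2.02 -0.36  0.33  0.75]
[0.0518, 0.1997, -0.0632] [-0.0, -0.0, 0.0]
[0.0518, 0.1997, -0.0362] [-0.0, -0.0, 0.0]
```

```bash
python3 -m jog '[[0,0,-0.03,0,0,0,-1],[0,0,-0.063,0,0,0,-1],[0.01,0.05,-0.063,0,0,0,-1],[0.025,0.1,-0.063,0,0,0,-1],[0.04,0.15,-0.063,0,0,0,-1],[0.052,0.19,-0.063,0,0,0,-1],[0.052,0.2,-0.063,0,0,0,-1],[0.052,0.2,-0.063,0,0,0,-1],[0.052,0.2,-0.05,0,0,0,-1],[0.052,0.2,-0.042,0,0,0,-1],[0.052,0.2,-0.038,0,0,0,-1],[0.052,0.2,-0.036,0,0,0,-1],[0.052,0.2,-0.036,0,0,0,-1]]'
python3 -m jog '[[0,0,0,0,0,0,0.6],[0,0,0,0,0,0,1],[0,0,0,0,0,0,1],[0,0,0,0,0,0,1],[0,0,-0.03,0,0,0,1],[0,0,-0.06,0,0,0,1],[0,-0.05,-0.08,0,0,0,1],[0,-0.1,-0.1,0,0,0,1],[0,-0.15,-0.1,0,0,0,1],[0,-0.18,-0.1,0,0,0,1],[0,-0.18,-0.1,0,0,0,1],[0,-0.18,-0.1,0,0,0,1]]'
python3 -c "
from h import *
st()
for c in('top','side'):
  im=optics.get_image(c); save(im,c+'9.png')
  for n in('jar_1','sugar_bowl','scanner','pad','glass_1','teaspoon'):
   for d in optics.spot_point(im,n)[:6]: print(n,round(d['score'],2),world(d['position'],im).round(3))
"
```

```text
time_s: 48.5
ee_pos: [0.6205, -0.1527, 0.1241]
ee_rot: [0.0, 0.707, 0.707, 0.0]
ft_force: [-5.0, 3.5, 12.5]
width: 0.61
grasp_force: 47.9
time_s: 50.0
ee_pos: [0.441, -0.153, 0.2231]
ee_rot: [0.0, 0.707, 0.707, 0.0]
ft_force: [-0.5, 0.3, -0.2]
width: 0.999
grasp_force: 0.0
t 50.0 p [ 0.441  -0.153   0.2231] yaw 0.0 zdir [ 0.001 -0.    -1.   ] F [-0.54  0.27 -0.23] w 0.999 g 0.0 q [ 0.06  0.59  0.35  1.88 -0.29  0.72  0.58]
jar_1 0.97 [0.608 0.114 0.043]
jar_1 0.93 [ 0.614 -0.066  0.036]
jar_1 0.74 [0.608 0.197 0.043]
jar_1 0.6 [0.612 0.022 0.043]
sugar_bowl 0.81 [0.714 0.038 0.041]
scanner 0.89 [0.474 0.404 0.012]
pad 0.58 [ 0.474  0.404 -0.001]
glass_1 0.42 [ 0.472  0.403 -0.001]
teaspoon 0.72 [ 0.615  0.316 -0.001]
jar_1 0.9 [ 0.619 -0.154  0.038]
jar_1 0.76 [0.611 0.202 0.04 ]
jar_1 0.7 [ 0.614 -0.063  0.036]
jar_1 0.68 [0.611 0.024 0.038]
jar_1 0.58 [0.611 0.115 0.039]
sugar_bowl 0.83 [0.713 0.038 0.04 ]
scanner 0.68 [0.476 0.405 0.008]
pad 0.53 [0.472 0.401 0.001]
glass_1 0.85 [ 0.352 -0.314 -0.004]
teaspoon 0.47 [0.615 0.31  0.   ]
```

View pics/side9.png

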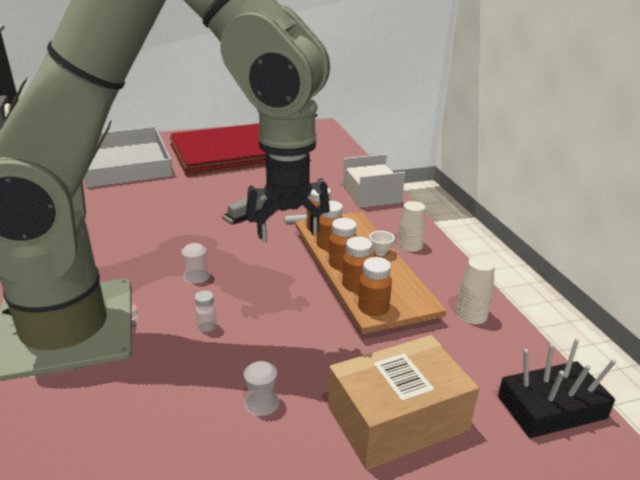

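View pics/top9.png

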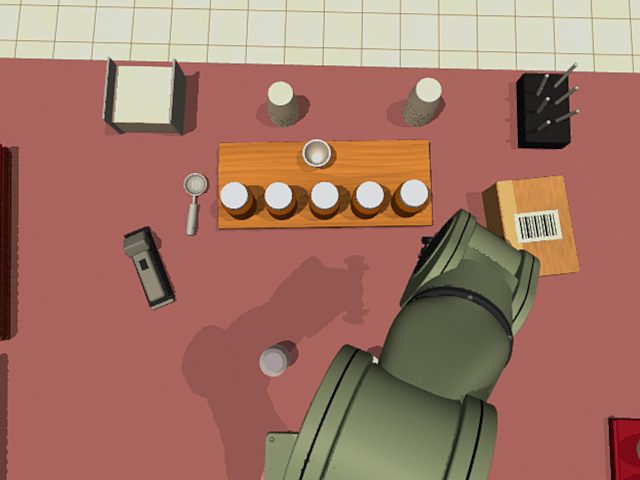

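All five jars are upright on the shelf (top view, x 236 to 414, row about 197). The bowl, scanner and spoon are where they were.

```bash
python3 -c "
from h import *
print(finish_job())"
```

```text
the job is handed in; nothing more can be done
None
```

I handed the job in after about 50 s of robot time: I aimed the scanner at the label for over a second and laid it back on its pad, then screwed down three loose caps until each tug lifted the jar, and stood all five jars upright on the shelf. In the last pictures the bowl, spoon and glass stood where they had been; the hand-in returned no verdict.

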